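# Hook the rivet basket out of the deep tank

## Robot

A 6-joint arm with a two-finger parallel gripper is mounted at the origin on the work surface; the furniture and walls round the work are solid. World frame = base frame: x ahead of the robot, y to its left, z up, the work surface at z = 0. Lengths are in m, angles in rad, forces in N, time in s.
With the tool pointing down it reaches from about 0.3 to 0.75 m from the base axis. Payload 8.5 kg.
Tool frame: the origin (TCP) lies on the centre line of the jaws, within the pads' length; the fingertips stand arm.nose_length ahead of it and the grasp point (between the pads) lies 5 mm behind it (arm.nose_length is the distance from the TCP to the fingertips, in m); z points along the fingers, y is the line along which they close (so a half turn about z gives the same grasp; the last joint's range is limited). The gripper opens to 88 mm and grips with 3 to 60 N. Pads are 18 mm wide; open, the fingers measure 123 mm over their backs; the gripper's body (75 mm by 187 mm) begins 45 mm behind the grasp point.
Start: joints at [-1.548, 0.381, 1.297, -0, 1.464, -0.215], TCP at [0.13, -0.535, 0.253] pointing down, gripper open.
Joint ranges: [-3.11, 3.11], [-0.89, 2.33], [0.22, 2.48], [-1.42, 4.56], [0.17, 2.85], [-2.88, 2.88]. Speed limits (rad/s): [2.39, 2.39, 3.14, 3.14, 3.14, 3.14].

## Interface

Orientations are given as a 3x3 rotation matrix whose columns are the frame's x, y, z axes.
In Python, from bench import telemetry, eyes, workorder, arm gives the robot as it stands. The module is installed in compiled form; this text tells all that it offers.
- The arm moves only by the tool apply_moves, never from a script. Its argument "moves" is a list of rows, each a list of 6 numbers: the shift along the tool's x, y, z in cm, then the turn, a rotation vector about the tool's x, y, z in degrees. In form: [[tx, ty, tz, wx, wy, wz], ...]. A call has 1 to 12 rows; each row shifts and turns the commanded pose from where the row before left it, along the tool's axes as they then stand; what a row does not reach is not made up. A row lasts 1/10 s, in which the tool goes at most 50 mm and 8.59 degrees, less where a joint would pass 70% of its speed; a pose out of reach is approached as far as the arm can. A call is refused whole if a number of a shift passes 5 or a number of a turn 8.59, either way. A call with a gripper value outside its range is refused whole. "grip" is the finger opening in cm, from 0 to 8.81, set as the call begins (left out, the last holds). The fingers move at their own pace and stop on an object; "force" is the grip in N (left out, the last holds). Time passes only in rows, so rows that do not move let the fingers close. It gives the time, the measured TCP pose, the force, the opening and the grip force at its end, in the units of the state.
- telemetry.read_state(): the state, without advancing time (a new reading comes with each control period).
- eyes.capture(name): name is "side" or "top"; returns a dict with "img" (384x512x3 uint8, blue, green, red), "z_map" (384x512 float32, m along the optical axis (not along the pixel's ray), 0 where there is no reading), "fx", "fy", "cx", "cy" (pixels), "R" (3x3) and "t" (3): a world point X has camera coordinates R X + t. Camera axes: x right, y down, z forward; pixel columns grow to the right and rows downward; lengths in m; the calibration is good to about 2 mm. A picture is of the moment at which its call begins.
- workorder.sign_off(): hands the job in; it is judged then, once.
Trained networks look in a picture, given as the dict that the camera call returned (one of the last four; its "shot" number tells which), for a name from the list of things; names that differ only in an ending like _2 or _b are one class to them, and where a whole thing is asked for, a point or a joint stands for the part that bears it (a point fixed in the world has none). Each returns a list of dicts, best first, with "confidence" (0 to 1); they miss things now and then, are a little off and sometimes report something else, mostly with a low value. They report only what shows in the picture. A call takes as long as a camera call. They do not tell look-alikes from the thing itself.
- eyes.trace(picture, target): "region" (384x512 bool, what is visible of it) and "location" ([column, row] in pixels, amid what is visible of it).
- eyes.tip_of(picture, target): "location" ([column, row] in pixels: a listed point, or the origin of a listed thing).
The state is a dict: "time_s": time; "joint_positions": joint angles; "qd": joint speeds; "joint_torque": joint torques, N m; "eef_pos": TCP position; "tcp_rot": TCP orientation; "contact_force": force on the tool from outside, world axes, zero at the start; "ft_torque": the same for the moment, N m; "opening": finger opening in m; "grip_force": force on a finger pad.
Only numpy, scipy, OpenCV 4.12 (cv2) and the standard library are available. Lean on these libraries where they do the work, as an engineer would, in place of code of your own. Each camera call takes 0.05 s, during which the arm holds its last target. There are 200 camera calls.

## Task

Take the hook rod from its fork stand and with it unhang the little basket deep in the narrow steel tank: lift it by the bail until you feel the keeper stop it, ease it a touch down, draw it forward through the gap and raise it out, never forcing it. Carry it without swinging it about or tipping it, set it down gently, upright in the middle of the flat aluminium tray, unhook it, and hang the rod back on its stand. Do not touch the basket with the gripper, and leave the other things on the table alone.

Things in the scene. Friction and masses are not known exactly. Their poses are not given: they have to be found in the camera images.
- hook_grip (a point): centre of the hook rod's square wooden handle, 18 x 18 mm, 66 mm tall, upright as the rod hangs in its stand. z points up along the rod, x the way the hook's foot points. Grasp here from above, on any two opposite faces
- hook_rod: the loose hook rod, 120 g, 156 mm tall; origin on its shank axis 125 mm below hook_grip, axes as there. Handle, then a round collar (26 mm across, 5 mm thick, underside 40 mm below hook_grip), then a 6 mm steel shank ending in a foot with an upturned tip
- hook_seat (a point): top of the 6 mm wire at the bottom of the hook's trough, 9 mm ahead (+x) of the shank axis, 122 mm below hook_grip. The tip reaches 21 mm ahead of the shank axis and 9 mm above this seat; the foot's underside is 6 mm below this seat
- stand_seat (a point): fork stand of the rod: this point is mid slot on top of its two steel tines, 100 mm above the table. Slot 12 mm wide, x from -20 to +14 mm, open towards the stand's -x, where 5 mm high lips stand on the tines (x = -20 to -16 mm). The rod hangs with its collar on the tines and its shank axis here. Foot's post at x = 31 to 41 mm. Fixed, turned up to 0.35 rad
- tank: tall narrow steel tank, open at the top, fixed, turned up to 0.35 rad; origin under its centre, z up. Outside 86 (x) x 70 (y) x 125 (z) mm, walls 3 mm. On a 4 mm foot plate 110 x 94 mm. Prongs and keeper are fixed to its inner +x wall
- prongs (a point): inside the tank, 16 mm to +x of its centre, 66 mm above the table: middle of the basket bar's resting place on top of two flat prongs (4 mm thick, at y = -12 and +12 mm, 20 mm clear between). A keeper of like plates at the same y is clamped over them: a lip in front of the bar (x = -9 to -5 mm) and a stop above it (x = -9 to the wall)
- tank_mouth (a point): centre of the tank's mouth, 125 mm above the table. The gap between keeper lip and stop is 8 mm high for the 4 mm bar. Its height varies and is not given: the bar meets the stop after rising 7 to 21 mm, and passes over the lip only within the 4 mm below that. Drawn 28 mm to -x, the basket can rise straight past the keeper
- basket_bail (a point): peak of the basket's stiff bail, centre of its 4 mm wire, where the hook belongs: an upside-down V, 16 mm wide, 8 mm high, in the middle; straight bars run on from it to y = -20 and +20 mm, centre line 8 mm below this point, then uprights down to the basket. The bail lies in the y-z plane. At the start the axes match the tank's
- basket_base (a point): centre of the basket's underside, 68 mm below basket_bail; at the start 8 mm above the table
- basket: loose steel basket, 24 (x) x 44 (y) x 18 (z) mm without its bail, brass rivets in it, 90 to 180 g; origin as basket_base. The hook must never bear on it, nor the rod on the tank, with more than 15 N; a light touch of 4 to 6 N is enough to feel the stop
- drip_tray: flat open aluminium tray 120 x 120 mm, rim 12 mm high, inner floor 3 mm above the table, origin under its centre; fixed
- spool_tan: thread spool with wooden ends, 52 mm across and high; bystander
- tack_tin: flat round green tin, 56 mm across, 20 mm high; bystander
- cement_bottle: brown bottle, 60 mm across, 112 mm high; bystander
- offset_cup: blue mug without handle, 70 mm across, 85 mm high; bystander
- wax: lump of wax, 50 x 50 x 35 mm; bystander
Not all that is in view belongs to the job. What is shaped like the hook_rod but red is not meant.

How it is judged:
By the outcome, as a careful person would: the job done as asked, in the order asked, and still so for the second after the job is handed in, with the robot touching nothing.
It also fails if it takes over 72 s, if anything falls off the work surface, if the arm or the gripper's body presses on something with over 40 N, if the wrist force passes 120 N, or if a joint passes its speed limit or range.

## Working session

There is one attempt and no reset: what is moved stays moved. The work goes in short steps, Python scripts to look and compute and a tool call to move; the robot and the scene stay as the last step left them, time stands still between calls to the robot, and variables do not carry over. Pictures are saved under pics/ and viewed, at most 10 in all, crops included, and the job is handed in when it is done.

Besides the shell and the picture viewer there is one more tool, called after "Request:" by a JSON object that holds its "fn" and its "kwargs". apply_moves: Moves the arm, as the interface text tells. Its arguments: {"type":"object","properties":{"moves":{"type":"array","items":{"type":"array","items":{"type":"number"}}},"grip":{"type":"number"},"force":{"type":"number"}},"required":["moves"]}

```bash
mkdir -p pics; cat > h.py <<'E'
import numpy as np, cv2
from bench import telemetry, eyes, workorder, arm
def world(c,u,v,z=None):
    r=np.array([(u-c['cx'])/c['fx'],(v-c['cy'])/c['fy'],1.0])
    R=np.array(c['R']);t=np.array(c['t'])
    if z is None:
        d=c['z_map'][int(round(v)),int(round(u))]; return R.T@(r*d-t)
    o=-R.T@t; d=R.T@r; return o+d*(z-o[2])/d[2]
def cloud(c):
    v,u=np.mgrid[0:384,0:512]; d=c['z_map']
    P=np.stack([(u-c['cx'])/c['fx']*d,(v-c['cy'])/c['fy']*d,d],-1)
    return (P-np.array(c['t']))@np.array(c['R'])
def pix(c,X):
    p=np.array(c['R'])@np.array(X)+np.array(c['t']); return p[0]/p[2]*c['fx']+c['cx'],p[1]/p[2]*c['fy']+c['cy']
E
python3 - <<'E'
from h import *
np.set_printoptions(precision=4,suppress=True)
print(arm.nose_length)
s=telemetry.read_state();print(s['eef_pos'],s['tcp_rot'],s['opening'])
Z={'hook_grip':None,'stand_seat':.1,'tank':.0,'tank_mouth':.125,'prongs':.066,'basket_bail':.076,'drip_tray':0,'hook_rod':None}
ims=[]
for n in ['top','side']:
    c=eyes.capture(n); ims.append(c['img']); print(n,c['fx'],-np.array(c['R']).T@np.array(c['t']))
    for k,z in Z.items():
        for d in eyes.tip_of(c,k)[:3]:
            u,v=d['location']; print(k,round(d['confidence'],2),np.round([u,v]),world(c,u,v,z) if 0<=u<511 and 0<=v<383 else '')
    cv2.imwrite(f'pics/{n}0.png',cv2.resize(c['img'],(800,600)))
E
```

```text
0.014
[ 0.1296 -0.5343  0.2521] [[ 0.9719  0.2355 -0.    ]
 [ 0.2355 -0.9719  0.0015]
 [ 0.0003 -0.0015 -1.    ]] 0.08793964282013277
top 360.0229580964078 [-0.1653  0.2412  1.1093]
hook_grip 0.64 [232. 192.] [0.4425 0.1232 0.1512]
hook_grip 0.51 [374. 198.] [ 0.1879 -0.1887  0.325 ]
stand_seat 0.58 [233. 198.] [0.4522 0.1215 0.1   ]
tank 0.8 [189. 208.] [0.5295 0.2695 0.    ]
tank 0.38 [185. 202.] [0.5572 0.2773 0.    ]
tank 0.35 [236. 200.] [0.5029 0.1024 0.    ]
tank_mouth 0.68 [178. 193.] [0.5174 0.2859 0.125 ]
tank_mouth 0.65 [185. 248.] [0.3229 0.3104 0.125 ]
prongs 0.82 [182. 195.] [0.5477 0.2767 0.066 ]
basket_bail 0.41 [182. 193.] [0.549  0.2772 0.076 ]
drip_tray 0.58 [143. 234.] [0.4853 0.4435 0.    ]
hook_rod 0.65 [231. 210.] [0.4638 0.1322 0.0069]
side 402.75400596430205 [-0.1408  0.9834  0.899 ]
hook_grip 0.7 [241. 204.] [0.4481 0.1341 0.1464]
hook_grip 0.6 [337. 183.] [ 0.1961 -0.0264  0.2209]
hook_grip 0.55 [196. 252.] [0.4978 0.3076 0.0547]
stand_seat 0.55 [244. 212.] [0.4497 0.1158 0.1   ]
tank 0.61 [195. 256.] [0.5315 0.28   0.    ]
tank_mouth 0.67 [193. 226.] [0.5258 0.2778 0.125 ]
prongs 0.86 [192. 240.] [0.5351 0.2801 0.066 ]
prongs 0.6 [240. 205.] [0.5094 0.0514 0.066 ]
basket_bail 0.2 [252. 264.] [0.3128 0.2802 0.076 ]
drip_tray 0.56 [172. 296.] [0.4822 0.4462 0.    ]
drip_tray 0.42 [236. 229.] [0.4951 0.1015 0.    ]
hook_rod 0.55 [241. 234.] [0.459  0.1211 0.0051]
hook_rod 0.42 [366. 185.] [ 0.2031 -0.4049 -0.0001]
hook_rod 0.34 [268. 247.] [0.3442 0.1398 0.0163]
```

View pics/top0.png

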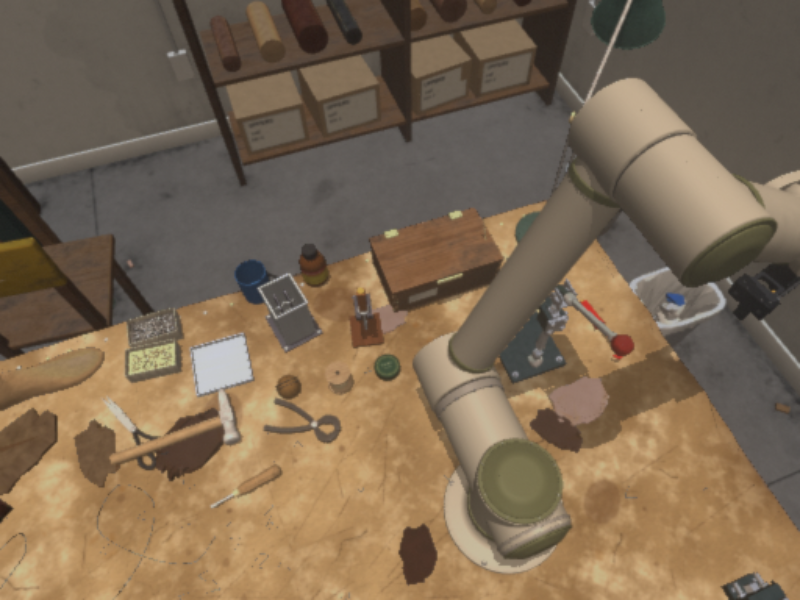

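View pics/side0.png

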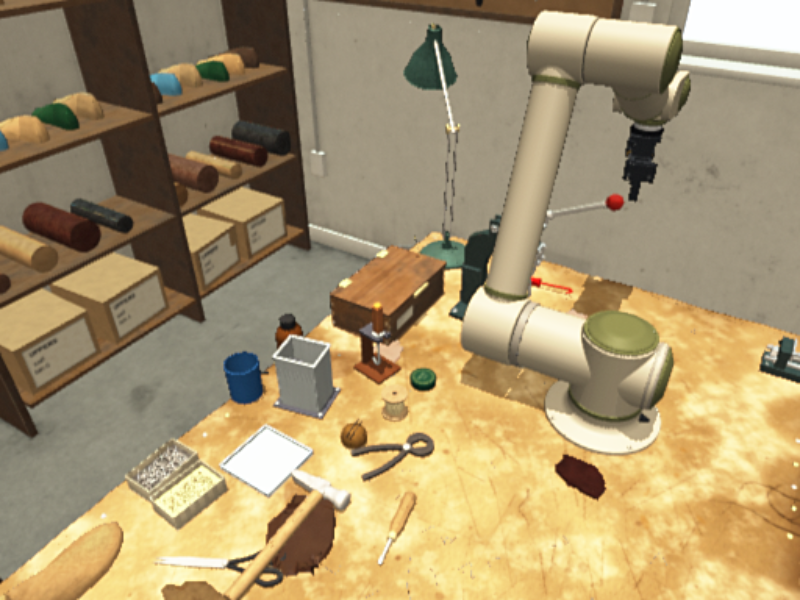

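The top view shows the tank at about (285,305) in the view, the wood-handled rod in its stand at (362,305) and the tray at (222,363). The cup is at (250,280) and the bottle at (313,265). Rod candidates are the upright wooden-handled one at px (232,192) and the red one lying near px (378,198). The upright one fits, since it hangs in the fork stand. I'll confirm it in a crop and measure the yaws.

```bash
python3 - <<'E'
from h import *
np.set_printoptions(precision=4,suppress=True)
out=[]
for n in ['top','side']:
    c=eyes.capture(n); W=cloud(c); ok=c['z_map']>0
    def near(x,y,r): return ok&(np.hypot(W[...,0]-x,W[...,1]-y)<r)
    # handle top / tines / stand parts
    for nm,x,y,r,lo,hi in [('rim',.522,.281,.07,.117,.132),('handletop',.447,.128,.03,.16,.20),('handle',.447,.128,.03,.11,.2),('tines',.447,.128,.05,.09,.104),('tray',.484,.445,.09,.008,.02),('plate',.447,.128,.08,.004,.03)]:
        m=near(x,y,r)&(W[...,2]>lo)&(W[...,2]<hi); P=W[m]
        if len(P)>4:
            q=cv2.minAreaRect((P[:,:2]*1000).astype(np.float32)); print(n,nm,len(P),'mean',P.mean(0),'zmax',np.percentile(P[:,2],98),'rect',np.round(q[0],1),np.round(q[1],1),round(q[2],1))
    for k in ['drip_tray','tank','spool_tan','tack_tin','cement_bottle','offset_cup','wax','hook_rod']:
        for d in eyes.trace(c,k)[:1]:
            P=W[d['region']&ok]; 
            if len(P): print(n,k,round(d['confidence'],2),np.percentile(P,[3,50,97],axis=0).round(3).tolist())
    if n=='top': a=c['img'][165:235,155:260]
    else: a=c['img'][180:270,165:290]
    out.append(cv2.resize(a,(400,int(400*a.shape[0]/a.shape[1])),interpolation=cv2.INTER_CUBIC))
h=min(o.shape[0] for o in out)
cv2.imwrite('pics/crop1.png',np.hstack([o[:h] for o in out]))
E
```

```text
top rim 191 mean [0.5343 0.2752 0.1256] zmax 0.13126150648148913 rect [532.  274.6] [93.3 74.8] 11.2
top handletop 38 mean [0.4505 0.1256 0.1711] zmax 0.17681485053865473 rect [452.4 125.2] [16.2 19. ] 74.7
top handle 86 mean [0.4477 0.1261 0.1519] zmax 0.17642425308954246 rect [451.9 125.3] [18.3 19.1] 79.1
top tines 78 mean [0.4602 0.1233 0.1005] zmax 0.10386283406878978 rect [461.9 123.2] [35.8 59.8] 78.0
top tray 194 mean [0.488  0.4482 0.0117] zmax 0.017010312127626267 rect [473.5 460.1] [147.8 156.2] 87.7
top plate 594 mean [0.4523 0.1143 0.0086] zmax 0.02113473524217403 rect [443.6 128.1] [152.4 146.7] 78.3
top drip_tray 0.71 [[0.43, 0.388, -0.0], [0.491, 0.447, 0.004], [0.547, 0.503, 0.014]]
top tank 0.74 [[0.481, 0.233, 0.002], [0.508, 0.276, 0.068], [0.578, 0.32, 0.129]]
top spool_tan 0.84 [[0.333, 0.193, -0.001], [0.351, 0.217, 0.051], [0.39, 0.241, 0.056]]
top tack_tin 0.72 [[0.43, 0.389, -0.0], [0.49, 0.447, 0.004], [0.547, 0.503, 0.014]]
top cement_bottle 0.71 [[0.611, 0.167, 0.01], [0.624, 0.193, 0.075], [0.652, 0.219, 0.115]]
top offset_cup 0.87 [[0.612, 0.3, 0.006], 
[... 779 characters left out ...]
.0091] zmax 0.026169868903891075 rect [438.1 114.2] [113.1 143.9] 70.1
side drip_tray 0.74 [[0.428, 0.388, -0.001], [0.488, 0.447, 0.003], [0.546, 0.506, 0.012]]
side spool_tan 0.64 [[0.442, 0.121, 0.016], [0.449, 0.131, 0.132], [0.467, 0.136, 0.173]]
side tack_tin 0.7 [[0.325, 0.089, 0.003], [0.346, 0.118, 0.018], [0.372, 0.138, 0.022]]
side cement_bottle 0.68 [[0.575, -0.306, -0.525], [0.634, 0.203, 0.085], [1.188, 0.267, 0.126]]
side offset_cup 0.56 [[0.611, -0.126, -0.662], [0.637, 0.337, 0.054], [1.279, 0.365, 0.084]]
side wax 0.76 [[0.358, 0.308, 0.003], [0.374, 0.332, 0.026], [0.397, 0.346, 0.035]]
side hook_rod 0.47 [[0.442, 0.052, 0.007], [0.45, 0.129, 0.123], [0.488, 0.136, 0.173]]
```

View pics/crop1.png

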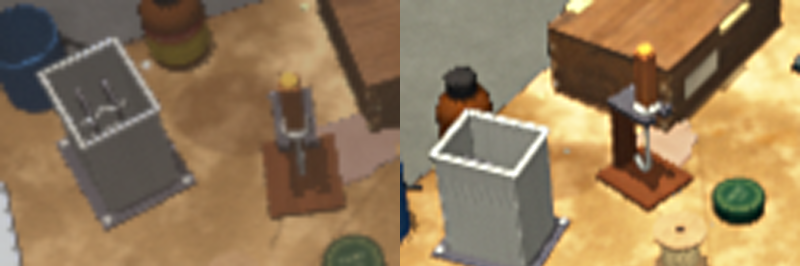

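The crop confirms it: the brown wooden handle with its steel collar stands in the fork (left half ~(290,110), right half ~(645,75)), with the post at the far +x side. The red one lies on the bench. Next I'll check obstacles on the way and refine the tank pose.

```bash
python3 - <<'E'
from h import *
from scipy.optimize import least_squares
np.set_printoptions(precision=4,suppress=True)
C={n:eyes.capture(n) for n in ['top','side']}
for n,(u,v) in {'top':(398,221),'side':(394,129)}.items(): print('ball',world(C[n],u,v))
def rect(W,x0,y0,a0,hx,hy,lo,hi,r,nm,t):
    m=(np.hypot(W[...,0]-x0,W[...,1]-y0)<r)&(W[...,2]>lo)&(W[...,2]<hi); P=W[m][:,:2]
    def f(p):
        c,s=np.cos(p[2]),np.sin(p[2]); d=P-p[:2]; q=np.abs(np.c_[c*d[:,0]+s*d[:,1],-s*d[:,0]+c*d[:,1]])-[hx,hy]
        return np.where((q>0).all(1),np.hypot(*q.T),q.max(1))
    z=least_squares(f,[x0,y0,a0],loss='soft_l1',f_scale=.002,x_scale=[.01,.01,.1]); print(nm,t,z.x,len(P),np.abs(f(z.x)).mean())
for n,c in C.items():
    W=cloud(c); W[c['z_map']<=0]=9
    for a in (.2,-.2): rect(W,.532,.275,a,.0415,.0335,.118,.131,.062,'tank',n)
    rect(W,.488,.447,.05,.0585,.0585,.009,.016,.088,'tray',n)
    m=(np.hypot(W[...,0]-.535,W[...,1]-.275)<.03)&(W[...,2]<.115); P=W[m]
    print('inside',len(P)); 
    if n=='top':
        for p in P[(P[:,2]>.045)][:45]: print(p.round(3),end=' ')
    print()
    for nm,(a,b,e,f) in {'chest':(.44,.75,-.2,.08),'vise':(.15,.4,-.5,-.12),'beyond':(.5,.8,-.5,-.2)}.items():
        m=(W[...,0]>a)&(W[...,0]<b)&(W[...,1]>e)&(W[...,1]<f)&(W[...,2]>.03)&(W[...,2]<.45); P=W[m]
        if len(P): print(n,nm,len(P),np.percentile(P,[1,50,99],axis=0).round(3).tolist())
for n,c in C.items():
  for k,z in [('tank_mouth',.125),('prongs',.066),('basket_bail',.076),('stand_seat',.1),('hook_grip',.14)]:
    for d in eyes.tip_of(c,k)[:1]: print(n,k,round(d['confidence'],2),world(c,*d['location'],z))
# enlarge inside of tank from top
c=C['top']; a=c['img'][170:215,160:215]; cv2.imwrite('pics/tank.png',cv2.resize(a,None,fx=12,fy=12,interpolation=cv2.INTER_CUBIC))
E
```

```text
ball [ 0.0922 -0.1811  0.3737]
ball [ 0.0922 -0.1773  0.367 ]
tank top [0.5308 0.2746 0.2038] 180 0.001564414282479946
tank top [0.5308 0.2746 0.2038] 180 0.0015644143916416307
tray top [ 0.4885  0.4459 -0.0322] 149 0.0027252468555488403
inside 58
[0.562 0.27  0.09 ] [0.562 0.267 0.088] [0.559 0.268 0.087] [0.555 0.269 0.087] [0.554 0.265 0.086] [0.559 0.292 0.088] [0.564 0.27  0.069] [0.547 0.266 0.09 ] [0.553 0.293 0.09 ] [0.553 0.29  0.088] [0.545 0.267 0.088] [0.545 0.264 0.086] [0.551 0.291 0.087] [0.554 0.269 0.069] [0.541 0.265 0.087] [0.548 0.262 0.074] [0.552 0.259 0.068] [0.545 0.291 0.089] [0.544 0.288 0.089] [0.546 0.279 0.08 ] [0.546 0.276 0.079] [0.548 0.273 0.074] [0.549 0.27  0.071] [0.547 0.267 0.072] [0.545 0.263 0.073] [0.552 0.257 0.06 ] [0.557 0.293 0.067] [0.541 0.289 0.088] [0.547 0.28  0.073] [0.548 0.268 0.065] [0.542 0.264 0.071] [0.55  0.258 0.057] [0.543 0.291 0.079] [0.536 0.287 0.087] [0.545 0.284 0.073] [0.542 0.265 0.066] [0.552 0.259 0.048] [0.546 0.292 0.068] [0.542 0.289 0.073] [0.543 0.267 0.058] [0.542 0.263 0.059] [0.546 0.299 0.067] [0.545 0.296
[... 400 characters left out ...]
18 0.0015330414649064174
tray side [ 0.4872  0.4466 -0.0344] 161 0.0019490887952336802
inside 15

side chest 2474 [[0.468, -0.198, 0.033], [0.54, -0.041, 0.096], [0.634, 0.055, 0.101]]
side vise 888 [[0.154, -0.209, 0.043], [0.36, -0.176, 0.18], [0.399, -0.161, 0.39]]
side beyond 439 [[0.512, -0.499, 0.034], [0.558, -0.372, 0.243], [0.735, -0.203, 0.446]]
top tank_mouth 0.75 [0.527 0.282 0.125]
top basket_bail 0.57 [0.5485 0.2839 0.076 ]
top stand_seat 0.65 [0.4538 0.1193 0.1   ]
top hook_grip 0.51 [ 0.2612 -0.2843  0.14  ]
side tank_mouth 0.89 [0.5277 0.275  0.125 ]
side prongs 0.71 [0.5424 0.2796 0.066 ]
side stand_seat 0.67 [0.4608 0.1238 0.1   ]
side hook_grip 0.63 [0.4536 0.1227 0.14  ]
```

View pics/tank.png

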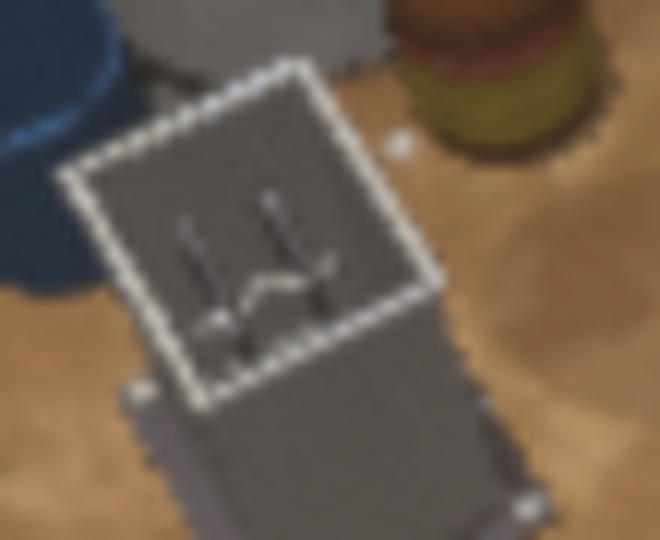

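The crop shows the bail's V lying between the two dark keeper plates. The bail peak is at about (275,275) in the crop, which matches (0.546,0.278). One obstacle to check before sweeping is the press with the red-ball lever.

```bash
python3 - <<'E'
from h import *
np.set_printoptions(precision=3,suppress=True)
k=512/800
C={n:eyes.capture(n) for n in ['top','side']}
for n,L in {'top':[(622,345),(610,332),(590,312),(568,293),(555,315),(540,350),(530,365),(600,210),(510,320),(470,350)],'side':[(615,202),(600,206),(575,210),(550,214),(542,245),(490,240),(485,290),(497,222),(520,200),(515,270),(550,100),(600,45)]}.items():
    for u,v in L: print(n,(u,v),world(C[n],u*k,v*k),C[n]['img'][int(v*k),int(u*k)])
a=C['side']['img'][100:220,270:430]; cv2.imwrite('pics/press.png',cv2.resize(a,None,fx=4.5,fy=4.5,interpolation=cv2.INTER_CUBIC))
E
```

```text
top (622, 345) [ 0.093 -0.182  0.373] [ 50  59 131]
top (610, 332) [ 0.127 -0.19   0.35 ] [134 147 150]
top (590, 312) [ 0.179 -0.192  0.328] [105 114 153]
top (568, 293) [ 0.234 -0.188  0.308] [ 99 109 109]
top (555, 315) [ 0.243 -0.188  0.222] [151 146 148]
top (540, 350) [ 0.252 -0.195  0.061] [114 115 120]
top (530, 365) [ 0.244 -0.176  0.02 ] [69 75 79]
top (600, 210) [ 0.203 -0.15   0.565] [69 81 90]
top (510, 320) [ 0.203 -0.057  0.346] [ 82  96 108]
top (470, 350) [ 0.218 -0.004  0.253] [ 90 107 121]
side (615, 202) [ 0.093 -0.177  0.366] [ 20  30 161]
side (600, 206) [ 0.121 -0.183  0.348] [136 153 165]
side (575, 210) [ 0.17  -0.186  0.325] [118 136 145]
side (550, 214) [ 0.219 -0.183  0.305] [220 232 232]
side (542, 245) [ 0.232 -0.199  0.22 ] [200 209 199]
side (490, 240) [ 0.346 -0.178  0.209] [36 41 35]
side (485, 290) [0.27  0.008 0.206] [ 66  98 106]
side (497, 222) [ 0.329 -0.168  0.263] [43 48 39]
side (520, 200) [ 0.239 -0.049  0.386] [145 181 199]
side (515, 270) [ 0.218 -0.008  0.261] [147 183 200]
side (550, 100) [ 0.23  -0.12   0.555] [151 188 206]
side (600, 45) [ 0.164 -0.143  0.651] [155 194 212]
```

View pics/press.png

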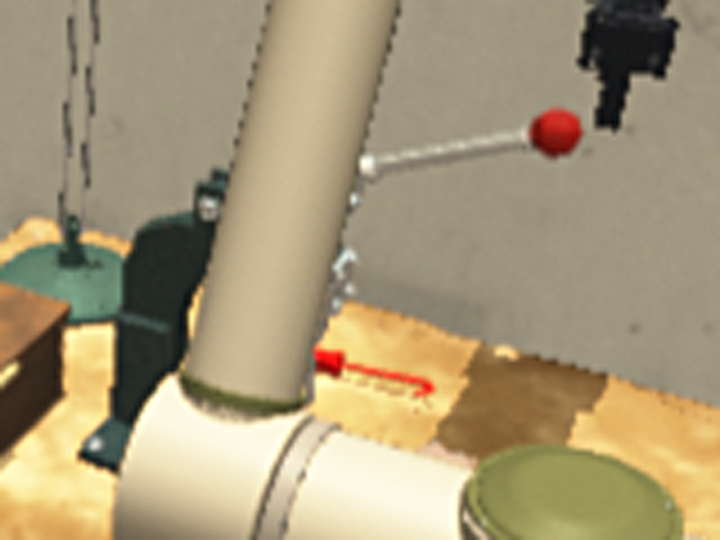

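The press lever spans (0.23,-0.19,0.31) to (0.09,-0.18,0.37), and the upper arm is already on its far side. Next, where the lamp stands.

```bash
python3 - <<'E'
from h import *
np.set_printoptions(precision=3,suppress=True)
c=eyes.capture('side'); W=cloud(c); W[c['z_map']<=0]=9
def show(m):
    for z in np.arange(.0,1.1,.1):
        q=W[m&(W[...,2]>=z)&(W[...,2]<z+.1)]
        if len(q): print('z%.1f'%z,len(q),q.min(0)[:2],q.max(0)[:2],'rmin',np.hypot(q[:,0],q[:,1]).min())
v,u=np.mgrid[0:384,0:512]
print('lamp');show((u>258)&(u<296)&(v>14)&(v<172)&(W[...,0]<.95)&(W[...,1]<0))
print('press');show((u>290)&(u<352)&(v>135)&(v<205)&(W[...,1]<-.11))
E
```

```text
lamp
z0.0 634 [ 0.47  -0.483] [ 0.666 -0.135] rmin 0.5065861130497831
z0.1 84 [ 0.409 -0.388] [ 0.569 -0.139] rmin 0.44159801274589067
z0.2 76 [ 0.541 -0.384] [ 0.565 -0.356] rmin 0.6557881011220593
z0.3 116 [ 0.536 -0.402] [ 0.585 -0.351] rmin 0.6519999393922432
z0.4 724 [ 0.581 -0.615] [ 0.801 -0.402] rmin 0.7075847662310011
z0.5 210 [ 0.67  -0.572] [ 0.749 -0.501] rmin 0.8366586326805416
press
z0.0 505 [ 0.226 -0.497] [ 0.582 -0.121] rmin 0.30304963948225805
z0.1 463 [ 0.225 -0.209] [ 0.412 -0.159] rmin 0.28360929622970765
z0.2 229 [ 0.221 -0.211] [ 0.397 -0.163] rmin 0.28285471710595117
z0.3 6 [ 0.221 -0.185] [ 0.227 -0.178] rmin 0.2836353886744019
```

Request:
{"fn": "apply_moves", "kwargs": {"moves": [[0,0,-1.9,0,0,-8.05],[0,0,-1.9,0,0,-8.05],[0,0,-1.9,0,0,-8.05],[0,0,-1.9,0,0,-8.05],[0,0,-1.9,0,0,-8.05],[0,0,-1.9,0,0,-8.05],[0,0,-1.9,0,0,-8.05],[0,0,-1.9,0,0,-8.05]], "grip": 6}}

```text
time_s: 3.35
eef_pos: [0.1296, -0.5344, 0.4056]
tcp_rot: [[0.202, 0.979, 0.0], [0.979, -0.202, 0.0], [0.0, 0.0, -1.0]]
contact_force: [0.0, 0.6, -0.5]
opening: 0.0601
grip_force: 0.0
```

Request:
{"fn": "apply_moves", "kwargs": {"moves": [[3.05,2.11,0,0,0,0],[3.05,2.11,0,0,0,0],[3.05,2.11,0,0,0,0],[3.05,2.11,0,0,0,0],[3.05,2.11,0,0,0,0],[3.05,2.11,0,0,0,0],[3.05,2.11,0,0,0,0],[3.05,2.11,0,0,0,0],[3.05,2.11,0,0,0,0],[3.05,2.11,0,0,0,0]]}}

```text
time_s: 4.35
eef_pos: [0.4001, -0.2786, 0.4049]
tcp_rot: [[0.208, 0.978, 0.0], [0.978, -0.208, -0.0], [-0.0, 0.0, -1.0]]
contact_force: [0.7, -0.2, 0.4]
opening: 0.0598
grip_force: 0.0
```

Request:
{"fn": "apply_moves", "kwargs": {"moves": [[3.6,0.13,0,0,0,0],[3.6,0.13,0,0,0,0],[3.6,0.13,0,0,0,0],[3.6,0.13,0,0,0,0],[3.6,0.13,0,0,0,0],[3.6,0.13,0,0,0,0],[3.6,0.13,0,0,0,0],[3.6,0.13,0,0,0,0],[3,-1.1,3,0,0,0],[3,-1.1,3,0,0,0],[3,-1.1,3,0,0,0],[3,-1.1,3,0,0,0]]}}

```text
time_s: 5.55
eef_pos: [0.4505, 0.1275, 0.2838]
tcp_rot: [[0.207, 0.978, 0.001], [0.978, -0.207, 0.0], [0.0, 0.001, -1.0]]
contact_force: [0.6, -0.5, 0.4]
opening: 0.06
grip_force: 0.0
```

Request:
{"fn": "apply_moves", "kwargs": {"moves": [[0,0,2,0,0,0],[0,0,2,0,0,0],[0,0,0.7,0,0,0],[0,0,0,0,0,0],[0,0,0,0,0,0]]}}

```text
time_s: 6.05
eef_pos: [0.4515, 0.126, 0.2386]
tcp_rot: [[0.208, 0.978, 0.001], [0.978, -0.208, 0.0], [0.0, 0.001, -1.0]]
contact_force: [-0.1, -0.3, 0.3]
opening: 0.06
grip_force: 0.0
```

Request:
{"fn": "apply_moves", "kwargs": {"moves": [[0,0,2,0,0,0],[0,0,2,0,0,0],[0,0,2,0,0,0],[0,0,2,0,0,0],[0,0,1.5,0,0,0],[0,0,0.86,0,0,0],[0,0,0,0,0,0]]}}

```text
time_s: 6.75
eef_pos: [0.4512, 0.126, 0.1341]
tcp_rot: [[0.208, 0.978, -0.0], [0.978, -0.208, -0.0], [-0.0, -0.0, -1.0]]
contact_force: [-0.1, -0.4, 1.2]
opening: 0.06
grip_force: 0.0
```

```bash
python3 - <<'E'
from h import *
np.set_printoptions(precision=4,suppress=True)
a=[]
for n in ['top','side']:
    c=eyes.capture(n)
    s=telemetry.read_state(); u,v=map(int,pix(c,[.4515,.126,.13])); b=c['img'][v-40:v+40,u-50:u+50]; a.append(cv2.resize(b,None,fx=4,fy=4,interpolation=cv2.INTER_CUBIC))
    for d in eyes.tip_of(c,'hook_grip')[:1]: print(n,d['confidence'],world(c,*d['location'],.14))
print(s['eef_pos'],s['contact_force'])
cv2.imwrite('pics/grasp.png',np.hstack(a))
E
```

```text
top 0.43 [ 0.2671 -0.2884  0.14  ]
side 0.47 [0.4551 0.1204 0.14  ]
[0.4516 0.1262 0.1351] [0.8253 0.3436 0.4338]
```

View pics/grasp.png

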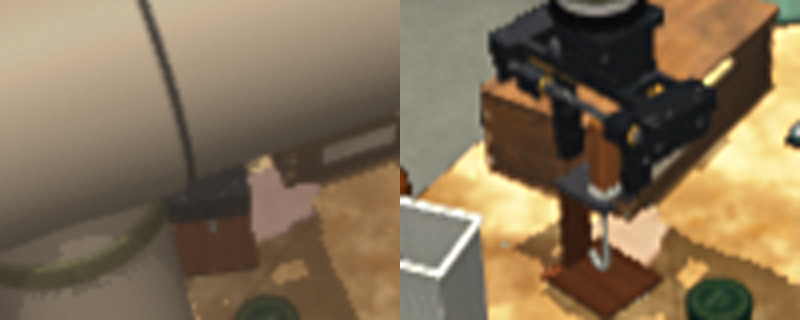

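The side view (right half) shows the handle at about (605,150) standing between the two fingers, clear of both. I'll close the grip.

Request:
{"fn": "apply_moves", "kwargs": {"moves": [[0,0,0,0,0,0],[0,0,0,0,0,0],[0,0,0,0,0,0],[0,0,0,0,0,0],[0,0,0,0,0,0],[0,0,0,0,0,0],[0,0,0,0,0,0],[0,0,0,0,0,0],[0,0,0,0,0,0],[0,0,0,0,0,0]], "grip": 1, "force": 45}}

```text
time_s: 7.95
eef_pos: [0.4511, 0.1262, 0.1342]
tcp_rot: [[0.208, 0.978, 0.0], [0.978, -0.208, 0.0], [0.0, 0.0, -1.0]]
contact_force: [0.6, 1.5, 0.5]
opening: 0.0177
grip_force: 45.0
```

Request:
{"fn": "apply_moves", "kwargs": {"moves": [[0,0,-0.3,0,0,0],[0,0,-0.4,0,0,0],[0,0,-0.4,0,0,0],[0,0,0,0,0,0],[0,0,0,0,0,0]]}}

```text
time_s: 8.45
eef_pos: [0.451, 0.1262, 0.1453]
tcp_rot: [[0.207, 0.978, 0.0], [0.978, -0.207, 0.0], [0.0, 0.0, -1.0]]
contact_force: [-0.2, 0.2, -1.4]
opening: 0.0178
grip_force: 45.0
```

Request:
{"fn": "apply_moves", "kwargs": {"moves": [[0,-0.5,0,0,0,0],[0,-1,0,0,0,0],[0,-1,0,0,0,0],[0,-1,0,0,0,0],[0,-1,0,0,0,0],[0,-0.5,0,0,0,0],[0,0,0,0,0,0]]}}

```text
time_s: 9.15
eef_pos: [0.4015, 0.1368, 0.1453]
tcp_rot: [[0.207, 0.978, -0.0], [0.978, -0.207, 0.0], [0.0, -0.0, -1.0]]
contact_force: [-0.9, -0.3, -0.7]
opening: 0.0178
grip_force: 45.0
```

```bash
python3 - <<'E'
from h import *
s=telemetry.read_state(); print(s['eef_pos'],s['contact_force'])
c=eyes.capture('side'); u,v=map(int,pix(c,[.41,.135,.09])); b=c['img'][v-50:v+50,u-60:u+60]; cv2.imwrite('pics/drawn.png',cv2.resize(b,None,fx=5,fy=5,interpolation=cv2.INTER_CUBIC))
E
```

```text
[0.40145978 0.13676086 0.14529046] [-0.87698807 -0.34501423 -0.73822252]
```

View pics/drawn.png

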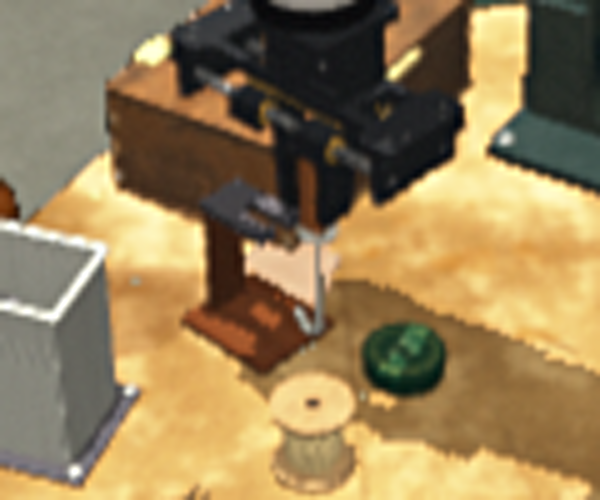

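The rod hangs free, with its foot at about (315,325) pointing to the stand and the tin and spool clear. Next: raise it, turn to the tank's yaw, and travel.

Request:
{"fn": "apply_moves", "kwargs": {"moves": [[0,0,-1,0,0,0],[0,0,-2.5,0,0,0],[0,0,-3,0,0,0],[0,0,-3,0,0,0],[0,0,-3,0,0,0],[0,0,-2,0,0,-5],[0,0,0,0,0,-6.2],[0,0,0,0,0,-6.2],[0,0,0,0,0,-6.2],[0,0,0,0,0,0]]}}

```text
time_s: 10.2
eef_pos: [0.4023, 0.1364, 0.2908]
tcp_rot: [[-0.202, 0.979, 0.001], [0.979, 0.202, 0.0], [-0.0, 0.001, -1.0]]
contact_force: [0.6, -0.1, -1.8]
opening: 0.0178
grip_force: 45.0
```

Request:
{"fn": "apply_moves", "kwargs": {"moves": [[1.1,1.41,0,0,0,0],[1.83,2.35,0,0,0,0],[1.83,2.35,0,0,0,0],[1.83,2.35,0,0,0,0],[1.83,2.35,0,0,0,0],[1.83,2.35,0,0,0,0],[0.73,0.94,0,0,0,0],[0,0,0,0,0,0],[0,0,0,0,0,0]]}}

```text
time_s: 11.1
eef_pos: [0.5179, 0.2722, 0.2902]
tcp_rot: [[-0.2, 0.98, -0.0], [0.98, 0.2, -0.0], [-0.0, -0.0, -1.0]]
contact_force: [-0.6, 0.5, -1.2]
opening: 0.0177
grip_force: 45.0
```

```bash
python3 - <<'E'
from h import *
np.set_printoptions(precision=4,suppress=True)
s=telemetry.read_state(); print(s['eef_pos'],s['contact_force'])
out=[]
for n in ['top','side']:
    c=eyes.capture(n); W=cloud(c); m=c['z_map']>0
    m&=(np.hypot(W[...,0]-s['eef_pos'][0],W[...,1]-s['eef_pos'][1])<.04)&(W[...,2]>.155)&(W[...,2]<.245)
    P=W[m]; 
    for lo,hi in [(.155,.185),(.185,.22),(.22,.245)]:
        q=P[(P[:,2]>lo)&(P[:,2]<hi)]; print(n,lo,len(q),q.mean(0) if len(q) else '')
    for k in ['hook_seat']:
        for d in eyes.tip_of(c,k)[:2]: print(n,k,d['confidence'],d['location'],world(c,*d['location'],s['eef_pos'][2]+.005-.122))
    u,v=map(int,pix(c,[.525,.275,.16])); b=c['img'][v-50:v+50,u-50:u+50]; out.append(cv2.resize(b,None,fx=4,fy=4,interpolation=cv2.INTER_CUBIC))
cv2.imwrite('pics/above.png',np.hstack(out))
E
```

```text
[0.5179 0.2722 0.2902] [-0.6103  0.4716 -1.2282]
top 0.155 0 
top 0.185 0 
top 0.22 0 
side 0.155 20 [0.5269 0.2737 0.1765]
side 0.185 22 [0.5173 0.2721 0.2031]
side 0.22 13 [0.5169 0.2722 0.233 ]
side hook_seat 0.59 [190.3, 211.2] [0.5347 0.2737 0.1732]
side hook_seat 0.18 [159.0, 255.4] [0.4825 0.464  0.1732]
```

View pics/above.png

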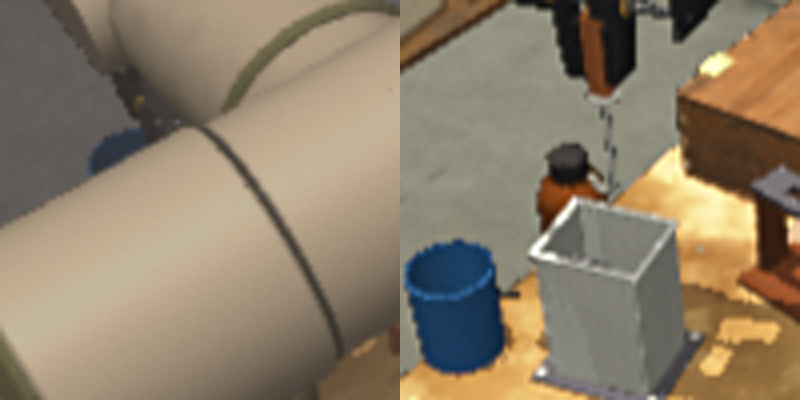

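Request:
{"fn": "apply_moves", "kwargs": {"moves": [[0,0,1,0,0,0],[0,0,2,0,0,0],[0,0,2,0,0,0],[0,0,1.5,0,0,0],[0,0,1,0,0,0],[0,0,0.5,0,0,0],[0,0,0,0,0,0]]}}

```text
time_s: 12.0
eef_pos: [0.518, 0.2724, 0.2098]
tcp_rot: [[-0.201, 0.98, -0.001], [0.98, 0.201, -0.0], [-0.0, -0.001, -1.0]]
contact_force: [0.1, 0.7, -0.3]
opening: 0.0174
grip_force: 45.0
```

Request:
{"fn": "apply_moves", "kwargs": {"moves": [[0,0,0.7,0,0,0],[0,0,0.7,0,0,0],[0,0,0.7,0,0,0],[0,0,0.7,0,0,0],[0,0,0.7,0,0,0],[0,0,0.4,0,0,0],[0,0,0,0,0,0],[0,0,0,0,0,0]]}}

```text
time_s: 12.8
eef_pos: [0.5182, 0.2725, 0.1713]
tcp_rot: [[-0.202, 0.979, 0.0], [0.979, 0.202, 0.0], [0.0, 0.0, -1.0]]
contact_force: [0.6, -0.9, -1.8]
opening: 0.0176
grip_force: 45.0
```

Request:
{"fn": "apply_moves", "kwargs": {"moves": [[0,0.3,0,0,0,0],[0,0.4,0,0,0,0],[0,0.4,0,0,0,0],[0,0.4,0,0,0,0],[0,0.3,0,0,0,0],[0,0.2,0,0,0,0],[0,0,0,0,0,0],[0,0,0,0,0,0],[0,0,0,0,0,0]]}}

```text
time_s: 13.7
eef_pos: [0.5376, 0.2765, 0.1712]
tcp_rot: [[-0.202, 0.979, -0.0], [0.979, 0.202, 0.0], [0.0, -0.0, -1.0]]
contact_force: [0.2, 0.2, -1.0]
opening: 0.0179
grip_force: 45.0
```

Request:
{"fn": "apply_moves", "kwargs": {"moves": [[0,0,-0.3,0,0,0],[0,0,-0.3,0,0,0],[0,0,-0.3,0,0,0],[0,0,-0.3,0,0,0],[0,0,-0.3,0,0,0],[0,0,-0.2,0,0,0],[0,0,-0.2,0,0,0],[0,0,-0.2,0,0,0],[0,0,0,0,0,0],[0,0,0,0,0,0],[0,0,0,0,0,0]]}}

```text
time_s: 14.8
eef_pos: [0.5376, 0.2765, 0.192]
tcp_rot: [[-0.201, 0.979, -0.0], [0.979, 0.201, -0.0], [-0.0, -0.0, -1.0]]
contact_force: [0.2, 0.5, -2.5]
opening: 0.0178
grip_force: 45.0
```

Request:
{"fn": "apply_moves", "kwargs": {"moves": [[0,0,-0.1,0,0,0],[0,0,-0.1,0,0,0],[0,0,-0.1,0,0,0],[0,0,-0.1,0,0,0],[0,0,0,0,0,0]]}}

```text
time_s: 15.3
eef_pos: [0.5377, 0.2765, 0.1963]
tcp_rot: [[-0.201, 0.979, 0.0], [0.979, 0.201, 0.0], [0.0, 0.0, -1.0]]
contact_force: [0.0, -0.2, -1.8]
opening: 0.0176
grip_force: 45.0
```

Request:
{"fn": "apply_moves", "kwargs": {"moves": [[0,0,-0.1,0,0,0],[0,0,0,0,0,0]]}}

```text
time_s: 15.5
eef_pos: [0.5377, 0.2765, 0.1973]
tcp_rot: [[-0.202, 0.979, 0.0], [0.979, 0.202, 0.0], [0.0, 0.0, -1.0]]
contact_force: [0.5, 0.2, -2.7]
opening: 0.0175
grip_force: 45.0
```

Request:
{"fn": "apply_moves", "kwargs": {"moves": [[0,0,-0.1,0,0,0],[0,0,0,0,0,0]]}}

```text
time_s: 15.7
eef_pos: [0.5377, 0.2766, 0.1983]
tcp_rot: [[-0.202, 0.979, 0.0], [0.979, 0.202, 0.0], [0.0, 0.0, -1.0]]
contact_force: [-0.4, -0.8, -2.1]
opening: 0.0175
grip_force: 45.0
```

Request:
{"fn": "apply_moves", "kwargs": {"moves": [[0,0,-0.1,0,0,0],[0,0,0,0,0,0]]}}

```text
time_s: 15.9
eef_pos: [0.5376, 0.2765, 0.1991]
tcp_rot: [[-0.201, 0.979, -0.0], [0.979, 0.201, -0.0], [0.0, -0.0, -1.0]]
contact_force: [0.2, 0.3, -2.4]
opening: 0.0175
grip_force: 45.0
```

Request:
{"fn": "apply_moves", "kwargs": {"moves": [[0,0,-0.1,0,0,0],[0,0,0,0,0,0]]}}

```text
time_s: 16.1
eef_pos: [0.5376, 0.2765, 0.1996]
tcp_rot: [[-0.201, 0.979, -0.001], [0.979, 0.201, -0.0], [-0.0, -0.001, -1.0]]
contact_force: [0.3, -0.2, -7.5]
opening: 0.0177
grip_force: 45.0
```

The keeper stop is felt at -7.5 N, about 5 N above the hanging weight. I'll ease down and draw forward.

Request:
{"fn": "apply_moves", "kwargs": {"moves": [[0,0,0.1,0,0,0],[0,0,0.1,0,0,0],[0,0,0.1,0,0,0],[0,0,0,0,0,0],[0,0,0,0,0,0]]}}

```text
time_s: 16.6
eef_pos: [0.5377, 0.2766, 0.1973]
tcp_rot: [[-0.202, 0.979, 0.0], [0.979, 0.202, 0.0], [0.0, 0.0, -1.0]]
contact_force: [0.7, 0.4, -2.8]
opening: 0.0175
grip_force: 45.0
```

Request:
{"fn": "apply_moves", "kwargs": {"moves": [[0,-0.1,0,0,0,0],[0,-0.15,0,0,0,0],[0,-0.15,0,0,0,0],[0,-0.15,0,0,0,0],[0,-0.15,0,0,0,0],[0,0,0,0,0,0]]}}

```text
time_s: 17.2
eef_pos: [0.5306, 0.2751, 0.1972]
tcp_rot: [[-0.202, 0.979, -0.0], [0.979, 0.202, 0.0], [0.0, -0.0, -1.0]]
contact_force: [-0.9, -0.1, -2.5]
opening: 0.0179
grip_force: 45.0
```

Free so far (7 mm drawn, no drag); continuing the draw.

Request:
{"fn": "apply_moves", "kwargs": {"moves": [[0,-0.15,0,0,0,0],[0,-0.15,0,0,0,0],[0,-0.15,0,0,0,0],[0,-0.15,0,0,0,0],[0,-0.15,0,0,0,0],[0,-0.1,0,0,0,0],[0,0,0,0,0,0]]}}

```text
time_s: 17.9
eef_pos: [0.5224, 0.2734, 0.1972]
tcp_rot: [[-0.202, 0.979, 0.0], [0.979, 0.202, 0.0], [0.0, 0.0, -1.0]]
contact_force: [0.3, -0.2, -2.1]
opening: 0.0172
grip_force: 45.0
```

Request:
{"fn": "apply_moves", "kwargs": {"moves": [[0,-0.2,0,0,0,0],[0,-0.2,0,0,0,0],[0,-0.2,0,0,0,0],[0,-0.2,0,0,0,0],[0,-0.2,0,0,0,0],[0,-0.2,0,0,0,0],[0,-0.1,0,0,0,0],[0,-0.05,0,0,0,0],[0,0,0,0,0,0],[0,0,0,0,0,0]]}}

```text
time_s: 18.9
eef_pos: [0.5094, 0.2707, 0.1972]
tcp_rot: [[-0.201, 0.979, 0.0], [0.979, 0.201, 0.0], [-0.0, 0.0, -1.0]]
contact_force: [0.1, -0.2, -2.9]
opening: 0.0177
grip_force: 45.0
```

Request:
{"fn": "apply_moves", "kwargs": {"moves": [[0,0,-0.15,0,0,0],[0,0,-0.3,0,0,0],[0,0,-0.3,0,0,0],[0,0,-0.3,0,0,0],[0,0,-0.3,0,0,0],[0,0,-0.3,0,0,0]]}}

```text
time_s: 19.5
eef_pos: [0.5093, 0.2707, 0.214]
tcp_rot: [[-0.202, 0.979, 0.0], [0.979, 0.202, 0.0], [0.0, 0.0, -1.0]]
contact_force: [-0.4, -0.7, -3.4]
opening: 0.0178
grip_force: 45.0
```

Request:
{"fn": "apply_moves", "kwargs": {"moves": [[0,0,-0.5,0,0,0],[0,0,-0.5,0,0,0],[0,0,-0.5,0,0,0],[0,0,-0.5,0,0,0],[0,0,-0.5,0,0,0],[0,0,-0.3,0,0,0]]}}

```text
time_s: 20.1
eef_pos: [0.5094, 0.2707, 0.2423]
tcp_rot: [[-0.201, 0.979, 0.001], [0.979, 0.201, 0.0], [0.0, 0.001, -1.0]]
contact_force: [0.8, 1.0, -1.7]
opening: 0.0173
grip_force: 45.0
```

Request:
{"fn": "apply_moves", "kwargs": {"moves": [[0,0,-0.5,0,0,0],[0,0,-0.9,0,0,0],[0,0,-1,0,0,0],[0,0,-1,0,0,0],[0,0,-1,0,0,0],[0,0,-1,0,0,0],[0,0,-1.2,0,0,0],[0,0,-1.2,0,0,0],[0,0,-1.2,0,0,0],[0,0,-0.8,0,0,0],[0,0,-0.4,0,0,0],[0,0,0,0,0,0]]}}

```text
time_s: 21.3
eef_pos: [0.5093, 0.2707, 0.344]
tcp_rot: [[-0.202, 0.979, 0.001], [0.979, 0.202, 0.0], [0.0, 0.001, -1.0]]
contact_force: [-0.8, -0.0, -3.4]
opening: 0.0178
grip_force: 45.0
```

```bash
python3 - <<'E'
from h import *
np.set_printoptions(precision=4,suppress=True)
s=telemetry.read_state(); p=s['eef_pos']; print(p,s['contact_force'])
c=eyes.capture('side'); W=cloud(c)
m=(c['z_map']>0)&(np.hypot(W[...,0]-p[0],W[...,1]-p[1])<.05)&(W[...,2]>.132)&(W[...,2]<.31)
for z in np.arange(.13,.31,.015):
    q=W[m&(W[...,2]>=z)&(W[...,2]<z+.015)]
    if len(q): print('%.3f'%z,len(q),q.min(0),q.max(0))
u,v=map(int,pix(c,[p[0],p[1],.2])); b=c['img'][v-50:v+50,u-60:u+60]; cv2.imwrite('pics/out.png',cv2.resize(b,None,fx=5,fy=5,interpolation=cv2.INTER_CUBIC))
E
```

```text
[0.5093 0.2707 0.344 ] [-0.8262 -0.005  -3.4214]
0.160 80 [0.5031 0.246  0.1626] [0.5353 0.2945 0.175 ]
0.175 60 [0.502  0.2488 0.175 ] [0.5347 0.2962 0.1887]
0.190 13 [0.5138 0.2502 0.1901] [0.524  0.2921 0.2042]
0.205 9 [0.5125 0.2515 0.205 ] [0.5233 0.2916 0.2181]
0.220 34 [0.5086 0.2505 0.2204] [0.5284 0.2933 0.234 ]
0.235 8 [0.5079 0.2684 0.2363] [0.5119 0.2736 0.2489]
0.250 9 [0.5063 0.2679 0.2505] [0.5112 0.2731 0.2643]
0.265 10 [0.5065 0.2665 0.2654] [0.5114 0.2739 0.2795]
0.280 11 [0.5058 0.2667 0.2805] [0.5128 0.2748 0.2948]
0.295 6 [0.5044 0.2698 0.2965] [0.5116 0.2814 0.3097]
```

View pics/out.png

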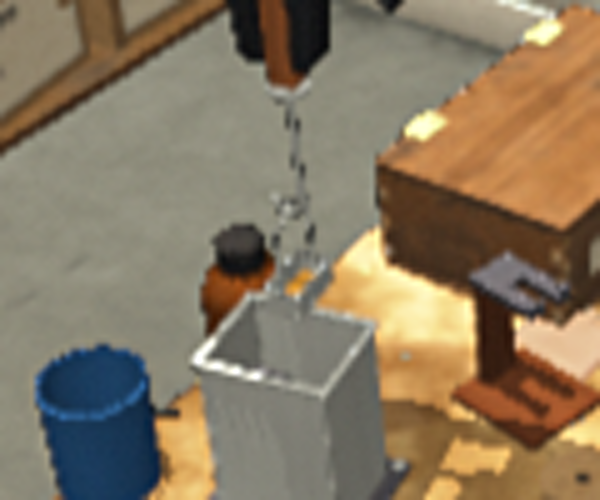

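The basket hangs upright on the hook above the tank mouth, its base about z=0.16 by depth (crop ~(300,285)), clear of the rim. I'll carry it gently to the tray.

Request:
{"fn": "apply_moves", "kwargs": {"moves": [[0.1,0,0,0,0,0],[0.2,0,0,0,0,0],[0.3,0,0,0,0,0],[0.4,0.03,0,0,0,0],[0.5,0.03,0,0,0,0],[0.6,0.03,0,0,0,0],[0.7,0.03,0,0,0,0],[0.8,0.03,0,0,0,0],[0.9,0.03,0,0,0,0],[1,0.03,0,0,0,0],[1,0.03,0,0,0,0],[1,0.03,0,0,0,0]]}}

```text
time_s: 22.55
eef_pos: [0.4966, 0.3457, 0.3436]
tcp_rot: [[-0.202, 0.979, -0.0], [0.979, 0.202, 0.0], [0.0, -0.0, -1.0]]
contact_force: [-0.4, 0.1, -1.8]
opening: 0.0178
grip_force: 45.0
```

Request:
{"fn": "apply_moves", "kwargs": {"moves": [[1,0.03,0,0,0,0],[1,0.03,0,0,0,0],[1,0.03,0,0,0,0],[1,0.03,0,0,0,0],[1,0.03,0,0,0,0],[1,0.03,0,0,0,0],[0.9,0.03,0,0,0,0],[0.8,0.03,0,0,0,0],[0.7,0.02,0,0,0,0],[0.6,0,0,0,0,0],[0.5,0,0,0,0,0],[0.3,0,0,0,0,0]]}}

```text
time_s: 23.75
eef_pos: [0.4795, 0.4416, 0.3436]
tcp_rot: [[-0.202, 0.979, -0.0], [0.979, 0.202, -0.0], [0.0, -0.0, -1.0]]
contact_force: [0.2, -0.3, -2.2]
opening: 0.0174
grip_force: 45.0
```

Request:
{"fn": "apply_moves", "kwargs": {"moves": [[0.2,0,0,0,0,0],[0.1,0,0,0,0,0],[0,0,0,0,0,0],[0,0,0,0,0,0],[0,0,0,0,0,0]]}}

```text
time_s: 24.25
eef_pos: [0.4791, 0.444, 0.3437]
tcp_rot: [[-0.201, 0.98, 0.0], [0.98, 0.201, 0.0], [-0.0, 0.0, -1.0]]
contact_force: [1.3, -0.3, -1.8]
opening: 0.0177
grip_force: 45.0
```

```bash
python3 - <<'E'
from h import *
np.set_printoptions(precision=4,suppress=True)
s=telemetry.read_state(); p=np.array(s['eef_pos']); print(p,s['contact_force'])
for n in ['top','side']:
    c=eyes.capture(n); W=cloud(c)
    m=(c['z_map']>0)&(np.hypot(W[...,0]-p[0],W[...,1]-p[1])<.05)&(W[...,2]>.1)
    for lo,hi in [(.155,.182),(.22,.236),(.245,.29)]:
        q=W[m&(W[...,2]>=lo)&(W[...,2]<hi)]
        if len(q): print(n,lo,len(q),q.min(0),q.max(0),q.mean(0))
    for k,z in [('basket_base',p[2]-.182),('basket_bail',p[2]-.114),('drip_tray',0)]:
        for d in eyes.tip_of(c,k)[:1]: print(n,k,round(d['confidence'],2),world(c,*d['location'],z))
E
```

```text
[0.4791 0.444  0.3437] [ 1.3279 -0.2853 -1.834 ]
top 0.155 117 [0.4733 0.4238 0.1629] [0.5055 0.4652 0.1819] [0.4886 0.4466 0.1737]
top 0.22 26 [0.479  0.4236 0.2204] [0.4982 0.4638 0.2346] [0.4881 0.4432 0.2271]
top 0.245 22 [0.4755 0.4393 0.2456] [0.4813 0.4445 0.285 ] [0.4795 0.4417 0.2662]
top basket_base 0.59 [0.4929 0.4379 0.1617]
top basket_bail 0.74 [0.4908 0.4503 0.2297]
side 0.155 184 [0.4718 0.4193 0.1623] [0.5034 0.4687 0.182 ] [0.4867 0.4456 0.173 ]
side 0.22 39 [0.4772 0.4253 0.2223] [0.4979 0.4653 0.2358] [0.4868 0.448  0.2287]
side 0.245 35 [0.4764 0.4394 0.2457] [0.4826 0.4467 0.2885] [0.4791 0.4433 0.2671]
side basket_base 0.66 [0.49   0.4387 0.1617]
side basket_bail 0.51 [0.4875 0.4454 0.2297]
side drip_tray 0.64 [0.4897 0.4398 0.    ]
```

Request:
{"fn": "apply_moves", "kwargs": {"moves": [[0,0,0.3,0,0,0],[0,0,0.7,0,0,0],[0,0,1.1,0,0,0],[0,0,1.4,0,0,0],[0,0,1.5,0,0,0],[0,0,1.5,0,0,0],[0,0,1.5,0,0,0],[0,0,1.5,0,0,0],[0,0,1.5,0,0,0],[0,0,1.4,0,0,0],[0,0,1.1,0,0,0],[0,0,0.7,0,0,0]]}}

```text
time_s: 25.85
eef_pos: [0.4787, 0.4439, 0.2002]
tcp_rot: [[-0.201, 0.979, -0.001], [0.979, 0.201, -0.001], [-0.001, -0.002, -1.0]]
contact_force: [-0.3, -0.1, -2.4]
opening: 0.0177
grip_force: 45.0
```

Request:
{"fn": "apply_moves", "kwargs": {"moves": [[0,0,0.4,0,0,0],[0,0,0.3,0,0,0],[0,0,0.2,0,0,0],[0,0,0.2,0,0,0],[0,0,0,0,0,0]]}}

```text
time_s: 26.35
eef_pos: [0.479, 0.4442, 0.1906]
tcp_rot: [[-0.202, 0.979, 0.0], [0.979, 0.202, 0.0], [0.0, 0.0, -1.0]]
contact_force: [0.3, -0.9, -2.3]
opening: 0.0175
grip_force: 45.0
```

Request:
{"fn": "apply_moves", "kwargs": {"moves": [[0,0,0.1,0,0,0],[0,0,0.1,0,0,0],[0,0,0.1,0,0,0],[0,0,0.1,0,0,0],[0,0,0.1,0,0,0],[0,0,0.1,0,0,0],[0,0,0,0,0,0],[0,0,0,0,0,0]]}}

```text
time_s: 27.15
eef_pos: [0.479, 0.4442, 0.1846]
tcp_rot: [[-0.201, 0.979, -0.0], [0.979, 0.201, 0.0], [0.0, -0.0, -1.0]]
contact_force: [-0.7, -0.2, -1.9]
opening: 0.018
grip_force: 45.0
```

Request:
{"fn": "apply_moves", "kwargs": {"moves": [[0,0,0.1,0,0,0],[0,0,0.1,0,0,0],[0,0,0.1,0,0,0],[0,0,0.1,0,0,0],[0,0,0.2,0,0,0],[0,0,0.2,0,0,0],[0,0,0,0,0,0],[0,0,0,0,0,0]]}}

```text
time_s: 27.95
eef_pos: [0.479, 0.4441, 0.1766]
tcp_rot: [[-0.201, 0.979, -0.0], [0.979, 0.201, -0.0], [-0.0, -0.0, -1.0]]
contact_force: [0.5, 0.6, -1.5]
opening: 0.0175
grip_force: 45.0
```

```bash
python3 - <<'E'
from h import *
np.set_printoptions(precision=4,suppress=True)
s=telemetry.read_state(); p=np.array(s['eef_pos']); print(p,s['contact_force'])
for n in ['top','side']:
    c=eyes.capture(n); W=cloud(c)
    m=(c['z_map']>0)&(np.hypot(W[...,0]-.488,W[...,1]-.446)<.032)
    for lo,hi in [(.008,.024),(.05,.08),(.08,.13)]:
        q=W[m&(W[...,2]>=lo)&(W[...,2]<hi)]
        if len(q): print(n,lo,len(q),q.min(0),q.max(0),q.mean(0))
E
```

```text
[0.479  0.4441 0.1766] [ 0.5399  0.5635 -1.4893]
side 0.008 123 [0.4722 0.4211 0.0081] [0.5031 0.4697 0.0226] [0.4873 0.4447 0.0154]
side 0.05 48 [0.4765 0.4234 0.051 ] [0.5001 0.4664 0.0784] [0.4862 0.4477 0.0655]
side 0.08 29 [0.4753 0.4411 0.0816] [0.482  0.4473 0.1285] [0.4783 0.4444 0.1062]
```

Basket is standing in the tray (rim at z≈0.021). Unhooking: lower, back out, rise.

Request:
{"fn": "apply_moves", "kwargs": {"moves": [[0,0,0.3,0,0,0],[0,0,0.4,0,0,0],[0,0,0.3,0,0,0],[0,0,0,0,0,0],[0,0,0,0,0,0],[0,-0.2,0,0,0,0],[0,-0.3,0,0,0,0],[0,-0.4,0,0,0,0]]}}

```text
time_s: 28.85
eef_pos: [0.47, 0.4423, 0.1667]
tcp_rot: [[-0.201, 0.979, 0.0], [0.979, 0.201, 0.0], [0.0, 0.0, -1.0]]
contact_force: [-0.2, -0.0, -1.3]
opening: 0.017
grip_force: 45.0
```

Request:
{"fn": "apply_moves", "kwargs": {"moves": [[0,-0.5,0,0,0,0],[0,-0.5,0,0,0,0],[0,-0.5,0,0,0,0],[0,-0.6,0,0,0,0],[0,-0.7,0,0,0,0],[0,-0.7,0,0,0,0],[0,0,0,0,0,0],[0,0,0,0,0,0]]}}

```text
time_s: 29.65
eef_pos: [0.4359, 0.4353, 0.1668]
tcp_rot: [[-0.202, 0.979, 0.0], [0.979, 0.202, 0.0], [0.0, 0.0, -1.0]]
contact_force: [-1.1, -0.3, -0.9]
opening: 0.0175
grip_force: 45.0
```

Request:
{"fn": "apply_moves", "kwargs": {"moves": [[0,0,-1,0,0,0],[0,0,-2,0,0,0],[0,0,-2,0,0,0],[0,0,-2,0,0,0],[0,0,-2,0,0,0],[0,0,-2,0,0,0],[0,0,-1.5,0,0,0],[0,0,0,0,0,0]]}}

```text
time_s: 30.45
eef_pos: [0.4365, 0.4356, 0.2944]
tcp_rot: [[-0.201, 0.98, 0.004], [0.98, 0.201, 0.003], [0.002, 0.005, -1.0]]
contact_force: [0.5, -0.4, -0.8]
opening: 0.0177
grip_force: 45.0
```

```bash
python3 - <<'E'
from h import *
np.set_printoptions(precision=4,suppress=True)
s=telemetry.read_state(); p=np.array(s['eef_pos']); print(p,s['contact_force'])
out=[]
for n in ['top','side']:
    c=eyes.capture(n); W=cloud(c)
    m=(c['z_map']>0)&(np.hypot(W[...,0]-.488,W[...,1]-.446)<.032)
    for lo,hi in [(.008,.024),(.05,.08),(.08,.13)]:
        q=W[m&(W[...,2]>=lo)&(W[...,2]<hi)]
        if len(q): print(n,lo,len(q),q.min(0),q.max(0),q.mean(0))
    m=(c['z_map']>0)&(np.hypot(W[...,0]-p[0],W[...,1]-p[1])<.03)
    for lo,hi in [(p[2]-.115,p[2]-.085),(p[2]-.085,p[2]-.045)]:
        q=W[m&(W[...,2]>=lo)&(W[...,2]<hi)]
        if len(q): print(n,'shank',len(q),q.mean(0))
    u,v=map(int,pix(c,[.48,.445,.08])); u=max(u,50);b=c['img'][v-50:v+50,u-50:u+50]; out.append(cv2.resize(b,(400,400),interpolation=cv2.INTER_CUBIC))
cv2.imwrite('pics/placed.png',np.hstack(out))
E
```

```text
[0.4365 0.4356 0.2944] [ 0.5088 -0.4166 -0.7586]
top 0.05 1 [0.4865 0.4632 0.0646] [0.4865 0.4632 0.0646] [0.4865 0.4632 0.0646]
top shank 13 [0.4396 0.4337 0.1953]
top shank 8 [0.437  0.4335 0.2183]
side 0.008 125 [0.4715 0.42   0.0081] [0.5044 0.4694 0.0233] [0.4872 0.4451 0.015 ]
side 0.05 30 [0.4813 0.4229 0.052 ] [0.4927 0.4667 0.0714] [0.487  0.447  0.0629]
side shank 27 [0.4399 0.4361 0.1919]
side shank 28 [0.4364 0.4347 0.2287]
```

View pics/placed.png

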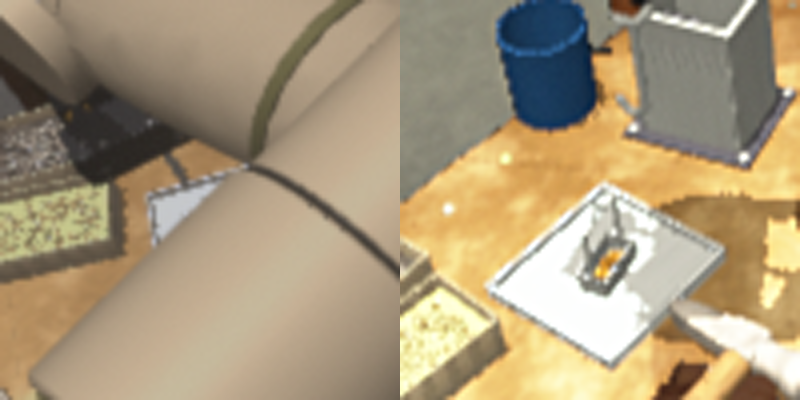

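The basket stands upright in the middle of the tray (right half ~(607,260)), unhooked, with cup and tank undisturbed. Next I'll return the rod to the stand.

Request:
{"fn": "apply_moves", "kwargs": {"moves": [[-1.4,-0.47,0,0,0,0],[-2.86,-0.94,0,0,0,0],[-2.86,-0.94,0,0,0,0],[-2.86,-0.94,0,0,0,0],[-2.86,-0.94,0,0,0,0],[-2.86,-0.94,0,0,0,0],[-2.86,-0.94,0,0,0,0],[-2.86,-0.94,0,0,0,0],[-2.86,-0.94,0,0,0,0],[-2.86,-0.94,0,0,0,0],[-1.4,-0.47,0,0,0,0],[0,0,0,0,0,0]]}}

```text
time_s: 31.75
eef_pos: [0.401, 0.1355, 0.291]
tcp_rot: [[-0.199, 0.98, -0.001], [0.98, 0.199, -0.0], [0.0, -0.001, -1.0]]
contact_force: [0.0, 0.1, -1.9]
opening: 0.018
grip_force: 45.0
```

Request:
{"fn": "apply_moves", "kwargs": {"moves": [[0,0,0,0,0,5.9],[0,0,0,0,0,5.9],[0,0,0,0,0,5.9],[0,0,0,0,0,5.9],[0,0,0,0,0,0],[0,0,0,0,0,0]]}}

```text
time_s: 32.35
eef_pos: [0.4013, 0.1373, 0.2913]
tcp_rot: [[0.204, 0.979, -0.001], [0.979, -0.204, 0.0], [-0.0, -0.001, -1.0]]
contact_force: [-0.3, -0.2, -0.7]
opening: 0.0176
grip_force: 45.0
```

```bash
python3 - <<'E'
from h import *
np.set_printoptions(precision=4,suppress=True)
s=telemetry.read_state(); p=np.array(s['eef_pos']); R=np.array(s['tcp_rot']); print(p,R,s['contact_force'])
print('to predraw (cm, tool)',R.T@(np.array([.4015,.1368,.1453])-p)*100)
c=eyes.capture('side'); W=cloud(c)
m=(c['z_map']>0)&(np.hypot(W[...,0]-p[0],W[...,1]-p[1])<.03)
for lo,hi in [(-.13,-.112),(-.112,-.085),(-.085,-.045)]:
    q=W[m&(W[...,2]>=lo+p[2])&(W[...,2]<hi+p[2])]
    if len(q): print('shank',len(q),q.mean(0))
E
```

```text
[0.4013 0.1373 0.2913] [[ 0.2042  0.9789 -0.0008]
 [ 0.9789 -0.2042  0.0001]
 [-0.0001 -0.0008 -1.    ]] [-0.3249 -0.2443 -0.7324]
to predraw (cm, tool) [-0.0414  0.0433 14.5981]
shank 12 [0.4092 0.1349 0.1742]
shank 17 [0.4048 0.1371 0.1906]
shank 22 [0.4007 0.1376 0.2252]
```

Request:
{"fn": "apply_moves", "kwargs": {"moves": [[0,0,1,0,0,0],[0,0,2,0,0,0],[0,0,2,0,0,0],[0,0,2,0,0,0],[0,0,2,0,0,0],[0,0,2,0,0,0],[0,0,1.5,0,0,0],[0,0,1.2,0,0,0],[0,0,0.9,0,0,0],[0,0,0,0,0,0],[0,0,0,0,0,0]]}}

```text
time_s: 33.5
eef_pos: [0.4015, 0.1368, 0.1457]
tcp_rot: [[0.207, 0.978, 0.0], [0.978, -0.207, 0.0], [0.0, 0.0, -1.0]]
contact_force: [0.1, 0.4, -1.7]
opening: 0.0179
grip_force: 45.0
```

```bash
python3 - <<'E'
from h import *
np.set_printoptions(precision=4,suppress=True)
s=telemetry.read_state(); p=np.array(s['eef_pos']); R=np.array(s['tcp_rot']); print(p,R[:,0],s['contact_force'])
print('to above seat (cm, tool)',R.T@(np.array([.4511,.1262,.1453])-p)*100)
E
```

```text
[0.4015 0.1368 0.1457] [0.2072 0.9783 0.0001] [ 0.1219  0.3733 -1.6742]
to above seat (cm, tool) [-0.0086  5.0757  0.0454]
```

Request:
{"fn": "apply_moves", "kwargs": {"moves": [[0,0.4,0,0,0,0],[0,0.7,0,0,0,0],[0,0.8,0,0,0,0],[0,0.8,0,0,0,0],[0,0.8,0,0,0,0],[0,0.8,0,0,0,0],[0,0.5,0,0,0,0],[0,0.27,0,0,0,0],[0,0,0,0,0,0],[0,0,0,0,0,0]]}}

```text
time_s: 34.5
eef_pos: [0.4507, 0.1263, 0.1456]
tcp_rot: [[0.207, 0.978, -0.0], [0.978, -0.207, 0.0], [-0.0, -0.0, -1.0]]
contact_force: [0.2, -0.5, -1.8]
opening: 0.0178
grip_force: 45.0
```

Request:
{"fn": "apply_moves", "kwargs": {"moves": [[0,0,0.2,0,0,0],[0,0,0.2,0,0,0],[0,0,0.2,0,0,0],[0,0,0.2,0,0,0],[0,0,0.1,0,0,0],[0,0,0.1,0,0,0],[0,0,0.1,0,0,0],[0,0,0,0,0,0],[0,0,0,0,0,0]]}}

```text
time_s: 35.4
eef_pos: [0.451, 0.1263, 0.1347]
tcp_rot: [[0.208, 0.978, 0.0], [0.978, -0.208, -0.0], [0.0, 0.0, -1.0]]
contact_force: [-0.1, 0.9, -1.2]
opening: 0.0175
grip_force: 45.0
```

Request:
{"fn": "apply_moves", "kwargs": {"moves": [[0,0,0.06,0,0,0],[0,0,0,0,0,0],[0,0,0,0,0,0]]}}

```text
time_s: 35.7
eef_pos: [0.451, 0.1263, 0.1342]
tcp_rot: [[0.207, 0.978, 0.0], [0.978, -0.207, 0.0], [0.0, 0.0, -1.0]]
contact_force: [0.5, -0.3, 1.2]
opening: 0.0176
grip_force: 45.0
```

Collar bears on the tines. Releasing.

Request:
{"fn": "apply_moves", "kwargs": {"moves": [[0,0,0,0,0,0],[0,0,0,0,0,0],[0,0,0,0,0,0],[0,0,0,0,0,0],[0,0,0,0,0,0],[0,0,0,0,0,0],[0,0,0,0,0,0]], "grip": 5}}

```text
time_s: 36.4
eef_pos: [0.451, 0.1263, 0.1341]
tcp_rot: [[0.208, 0.978, -0.0], [0.978, -0.208, -0.0], [-0.0, 0.0, -1.0]]
contact_force: [1.2, 0.2, -0.0]
opening: 0.0505
grip_force: 0.0
```

Request:
{"fn": "apply_moves", "kwargs": {"moves": [[0,0,-0.5,0,0,0],[0,0,-1,0,0,0],[0,0,-1,0,0,0],[0,0,-1.5,0,0,0],[0,0,-2,0,0,0],[0,0,-2,0,0,0],[0,0,-2,0,0,0],[0,0,-3,0,0,0],[0,0,-3,0,0,0],[0,0,-3,0,0,0],[0,0,0,0,0,0]]}}

```text
time_s: 37.5
eef_pos: [0.4517, 0.1264, 0.3285]
tcp_rot: [[0.207, 0.978, 0.008], [0.978, -0.207, 0.0], [0.002, 0.008, -1.0]]
contact_force: [0.1, -0.7, -0.4]
opening: 0.0503
grip_force: 0.0
```

```bash
python3 - <<'E'
from h import *
np.set_printoptions(precision=4,suppress=True)
s=telemetry.read_state(); print(s['time_s'],s['eef_pos'],s['contact_force'],s['opening'])
c=eyes.capture('side'); W=cloud(c); ok=c['z_map']>0
m=ok&(np.hypot(W[...,0]-.4515,W[...,1]-.126)<.03)
for lo,hi in [(.02,.06),(.06,.095),(.095,.104),(.11,.14),(.14,.17),(.17,.19)]:
    q=W[m&(W[...,2]>=lo)&(W[...,2]<hi)]
    if len(q): print(lo,len(q),q.mean(0),q[:,2].max())
m=ok&(np.hypot(W[...,0]-.488,W[...,1]-.446)<.032)
for lo,hi in [(.008,.024),(.05,.08)]:
    q=W[m&(W[...,2]>=lo)&(W[...,2]<hi)]; print('basket',len(q),q.mean(0),q[:,2].max())
E
```

```text
37.5 [0.4517 0.1264 0.3285] [ 0.0959 -0.6885 -0.3641] 0.05031020106602618
0.02 27 [0.4556 0.1249 0.0389] 0.05967945596463549
0.06 17 [0.4518 0.1339 0.0881] 0.09456351663292044
0.095 72 [0.4539 0.1299 0.0993] 0.1037893383996874
0.11 54 [0.4473 0.1289 0.1254] 0.13959523188670453
0.14 57 [0.4485 0.1309 0.1549] 0.16941376241542694
0.17 17 [0.4496 0.1269 0.1726] 0.17610839283332275
basket 130 [0.4875 0.4446 0.0146] 0.022834933207159937
basket 27 [0.4872 0.447  0.0633] 0.07294533207804209
```

The rod hangs upright on its stand, its top at z≈0.174 as at the start. The basket stands in the tray and the robot touches nothing, so I'll hand in.

```bash
python3 -c "
from bench import workorder; print(workorder.sign_off())"
```

```text
the job is handed in; nothing more can be done
None
```

The job is handed in at about 37.5 s of the 72 s: the basket stands upright in the middle of the tray and is unhooked, the rod hangs back on its stand, and the wrist read at most 7.5 N, when the basket met the keeper stop.

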